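# Wind the frame tracer's screw lift up to its stop collars

## Task

Take the loose crank lying on the counter, fit it fully down over the square spindle on top of the screw lift that carries the frame tracer, feeling for the position in which it slips on, and wind the tracer up with the crank's handle until the carriage comes up snug under the two stop collars on the guide rods. Work by feel and never force the crank, neither when fitting it nor at the stop; leave it fully down on the spindle, and leave the other things on the counter alone.

Things in the scene. Friction and masses are not known exactly. Their poses are not given: they have to be found in the camera images.
- spindle_tip (a point): Centre of the top of the lift's spindle: an upright steel square 18 mm across flats, standing 24 mm above the round flange the crank seats on; its top 5 mm taper to 12 mm. 234 mm above the counter; it turns but does not rise. The axes are the lift's, NOT the square's: how far the square is turned is not given and must be felt for (or seen). Rubbing lightly on its end does not turn it.
- flange (a point): Centre of the steel flange, 42 mm across, at the spindle's foot, 210 mm above the counter. Clockwise from above raises the carriage, 12 mm a turn. Self-locking and stiff: a steady 0.3 to 0.4 N m (5 to 6 N at the crank's handle), then solid when the carriage meets the stop collars. 1.4 to 2.4 turns to go.
- carriage (a joint): How far the carriage (aluminium cross-block on two guide rods, carrying the deck and the white frame tracer) has risen, m. Starts between 0.001 and 0.013; 0.030 when the block meets the undersides of the two dark steel stop collars (with rubber washers below) clamped on the guide rods, 100 mm above the counter. The tracer's top ends 192 mm up, below the crank's swing.
- lift: The screw lift: grey base plate 295 x 210 mm, two guide rods 62 mm to either side of the screw, grey bridge 168 x 52 mm with its top at 196 mm, brass bearing cap up to 204 mm, carriage and tracer. Origin on the counter under the spindle's axis; z up; deck and tracer reach 235 mm to its -x side.
- crank_hub (a point): Centre of the loose crank's hub, 21 mm above its underside. Dark steel block 34 x 34 x 42 mm high, in its underside a square socket 20.8 mm wide, 26 mm deep, sides parallel to its faces. Lies flat, right way up, 0.34 kg. x points along the arm (18 mm wide, 12 thick, flush below) to the handle. It slips on in 4 positions a quarter turn apart, +-9 degrees; fully down this point is 3 mm below the spindle's tip.
- crank_handle (a point): Middle of the crank's handle: an upright black sleeve, 22 mm in diameter, from 16 to 94 mm above the crank's underside, that spins freely on its pin. This point is 65 mm from the hub's axis and 55 mm above the crank's underside; the axes are the crank's.
- frame: Bystander: tortoiseshell acetate spectacle frame, 138 mm wide, 140 mm deep, 48 mm high. Origin under the middle of its front.
- pliers: Bystander: steel nose-pad pliers with red grips, 165 mm long, lying flat. Origin under the pivot.
- tray: Bystander: white ceramic lens tray, 120 x 170 x 24 mm. Origin under its centre.
- lens: Bystander: clear lens, 65 mm in diameter, lying in the tray. Origin under its centre.
- screwdriver: Bystander: small screwdriver, 115 mm long, lying beside the lift. Origin under its middle.
- spray: Bystander: amber bottle, 42 mm in diameter, 115 mm high. Origin under its centre.
- case: Bystander: black spectacle case, 66 x 158 x 40 mm. Origin under its centre.
There are look-alikes about, which are no part of the job. There is more than one size of the part that bears crank_hub; the job needs the smaller.

How it is judged:
By the outcome, as a careful person would: the job done as asked, in the order asked, and still so for the second after the job is handed in, with the robot touching nothing.
It also fails if it takes over 72 s, if anything falls off the work surface, if the arm or the gripper's body presses on something with over 40 N, if the wrist force passes 120 N, or if a joint passes its speed limit or range.

## Robot

A 6-joint arm with a two-finger parallel gripper is mounted at the origin on the work surface. World frame = base frame: x ahead of the robot, y to its left, z up, the work surface at z = 0. Lengths are in m, angles in rad, forces in N, time in s.
With the tool pointing down it reaches from about 0.35 to 0.975 m from the base axis. Payload 4.9 kg.
Tool frame: the origin (TCP) lies on the mounting face of the last link; the fingertips stand 173 mm ahead of it and the grasp point (between the pads) lies 155 mm ahead of it; z points along the fingers, y is the line along which they close (so a half turn about z gives the same grasp; the last joint's range is limited). The gripper opens to 85 mm and grips with 20 to 120 N. Pads are 22 mm wide; open, the fingers measure 114 mm over their backs; the gripper's body (76 mm by 85 mm) begins 54 mm behind the grasp point. The pads swing forward as they close: fully open they stand 13 mm farther back than shut.
Start: joints at [-1.438, 0.053, 1.613, -0, 1.476, -0.119], TCP at [0.156, -0.605, 0.405] pointing down, gripper open.
Joint ranges: [-3.01, 3.01], [-1.01, 2.22], [0.06, 2.58], [-1.02, 4.17], [0.09, 2.62], [-3.14, 3.14]. Speed limits (rad/s): [2.57, 2.57, 3.14, 3.14, 3.14, 3.14].

## Interface

Orientations are given as a rotation vector (axis times angle).
In Python, from station import monitor, eyes, finish_job gives the robot as it stands. The module is installed in compiled form; this text tells all that it offers.
- The arm moves only by the tool step_arm, never from a script. Its argument "commands" is a list of rows, each a list of 3 entries, a list of its own where there are three numbers: the opening in per cent of the stroke, from 0 (shut) to 100 (fully open), then the shift along the tool's x, y, z in mm, then the turn about the tool's z in degrees. In form: [[hand, [x, y, z], yaw], ...]. A call has 1 to 12 rows; each row is the pose to reach, as a shift and turn from the pose commanded when the call began, along the tool's axes at that moment; what a row does not reach only later rows make up. A row lasts 1/8 s, in which the tool goes at most 62.5 mm and 10.7 degrees, less where a joint would pass 70% of its speed; a pose out of reach is approached as far as the arm can. A call with a gripper value outside its range is refused whole. The fingers move at their own pace and stop on an object; "squeeze" is the grip in N (left out, the last holds). Time passes only in rows, so rows that repeat a pose let the fingers close. It gives the time, the measured TCP pose, the force, the opening and the grip force at its end, in the units of the state.
- monitor.get_obs(): the state, without advancing time (a new reading comes with each control period).
- eyes.get_image(name): name is "side" or "top"; returns the picture (384x512x3 uint8, red, green, blue); there is no depth.
- eyes.camera_info(name): a dict with "camera_matrix" (3x3 intrinsics, pixels), "extrinsics" (4x4, takes a point from camera to world coordinates). Camera axes: x right, y down, z forward; pixel columns grow to the right and rows downward; lengths in m; the calibration is good to about 2 mm. A picture is of the moment at which its call begins. camera_info takes no time and is no camera call.
- finish_job(): hands the job in; it is judged then, once.
The state is a dict: "t": time; "q": joint angles; "dq": joint speeds; "effort": joint torques, N m; "tool_pos": TCP position; "tool_rot": TCP orientation; "contact_force": force on the tool from outside, world axes, zero at the start; "wrist_torque": the same for the moment, N m; "opening": finger opening in m; "grip_force": force on a finger pad.
Only numpy, scipy, OpenCV 4.12 (cv2) and the standard library are available. Lean on these libraries where they do the work, as an engineer would, in place of code of your own. Each camera call takes 0.05 s, during which the arm holds its last target. There are 200 camera calls.

## Working session

There is one attempt and no reset: what is moved stays moved. The work goes in short steps, Python scripts to look and compute and a tool call to move; the robot and the scene stay as the last step left them, time stands still between calls to the robot, and variables do not carry over. Pictures are saved under pics/ and viewed, at most 10 in all, crops included, and the job is handed in when it is done.

Besides the shell and the picture viewer there is one more tool, called after ">>>" in YAML: its name, and indented under it one key for each argument. step_arm: Moves the arm, as the interface text tells. Its arguments: {"type":"object","properties":{"commands":{"type":"array"},"squeeze":{"type":"number"}},"required":["commands"]}

```bash
mkdir -p pics; cat > h.py <<'E'
from station import monitor, eyes, finish_job
import numpy as np, cv2
from scipy.spatial.transform import Rotation as R
def ray(n,u,v):
    i=eyes.camera_info(n);K=np.array(i["camera_matrix"]);E=np.array(i["extrinsics"])
    d=E[:3,:3]@np.linalg.solve(K,[u,v,1.]);return E[:3,3],d
def onz(n,u,v,z):
    o,d=ray(n,u,v);return o+d*(z-o[2])/d[2]
def proj(n,p):
    i=eyes.camera_info(n);K=np.array(i["camera_matrix"]);E=np.linalg.inv(np.array(i["extrinsics"]))
    c=K@(E[:3,:3]@np.array(p)+E[:3,3]);return c[:2]/c[2]
def tri(a,b):
    A=np.zeros((3,3));c=np.zeros(3)
    for o,d in (a,b):
        d=d/np.linalg.norm(d);P=np.eye(3)-np.outer(d,d);A+=P;c+=P@o
    return np.linalg.solve(A,c)
def snap(n,f,crop=None,s=1):
    m=eyes.get_image(n)[:,:,::-1]
    cv2.imwrite(f"pics/{f}_raw.png",m)
    if crop: x0,y0,x1,y1=crop;m=m[y0:y1,x0:x1]
    cv2.imwrite(f"pics/{f}.png",cv2.resize(m,None,fx=s,fy=s,interpolation=cv2.INTER_CUBIC))
E
python3 - <<'E'
from h import *
snap("top","t0",None,1.5);snap("side","s0",None,1.5)
for n in("top","side"):
    i=eyes.camera_info(n);print(np.round(i["camera_matrix"],1),np.round(i["extrinsics"],3))
o=monitor.get_obs();print(o)
E
```

```text
[[455.7   0.  261.1]
 [  0.  455.7 192.6]
 [  0.    0.    1. ]] [[-0.025 -0.984  0.176  0.326]
 [-1.     0.023 -0.012 -0.011]
 [ 0.008 -0.176 -0.984  1.497]
 [ 0.     0.     0.     1.   ]]
[[367.6   0.  260.3]
 [  0.  367.6 191. ]
 [  0.    0.    1. ]] [[-0.926 -0.287  0.246  0.27 ]
 [-0.378  0.711 -0.593  0.736]
 [-0.005 -0.642 -0.767  1.12 ]
 [ 0.     0.     0.     1.   ]]
{'t': 0.1, 'q': array([-1.43800214e+00,  5.33304714e-02,  1.61414080e+00, -2.26843430e-06,
        1.47602806e+00, -1.19032291e-01]), 'dq': array([-0.000929  ,  0.00015669, -0.00363691,  0.00075702, -0.00133667,
       -0.00127038]), 'effort': array([ 1.12514303e-03, -3.94904351e+01, -3.71362102e+01, -4.72896227e-05,
        3.96392730e-03,  1.50650555e-05]), 'tool_pos': array([ 0.15568238, -0.60505582,  0.40357058]), 'tool_rot': array([-3.11483034e+00, -3.94284608e-01,  2.41404779e-05]), 'contact_force': array([-0.12249423, -0.0090303 ,  0.1553234 ]), 'wrist_torque': array([-0.01364914, -0.05005266,  0.01834143]), 'grip_force': 0.0, 'opening': 0.08518436138335277}
```

View pics/t0.png

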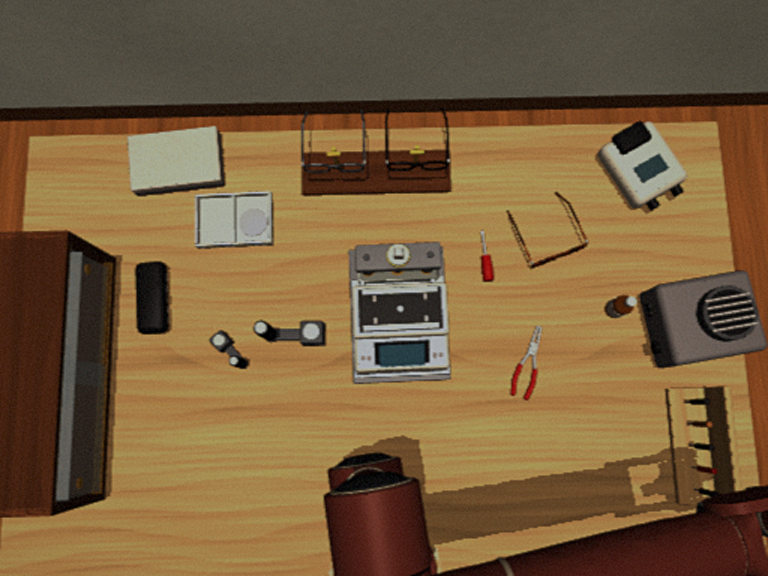

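View pics/s0.png

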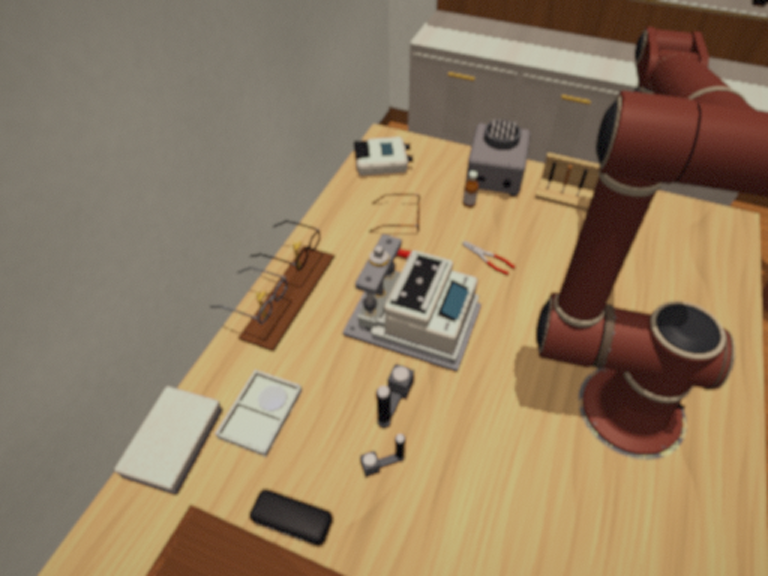

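The top view shows the small crank with its hub near (147,227) raw px and handle near (159,241). The large look-alike is to its right, and the spindle is near (265,169). I'll zoom in on the crank and spindle in both views.

```bash
cat > mont.py <<'E'
from h import *
def mont(f,specs,w=400,h=300):
    out=[]
    for src,cx,cy,s in specs:
        m=cv2.imread(src);M=np.float32([[s,0,w/2-s*cx],[0,s,h/2-s*cy]])
        c=cv2.warpAffine(m,M,(w,h),flags=cv2.INTER_CUBIC)
        for k in range(-200,200,5):
            X=int(w/2+s*k)
            if 0<=X<w: cv2.line(c,(X,0),(X,6 if k%10 else 12),(0,255,255),1)
            Y=int(h/2+s*k)
            if 0<=Y<h: cv2.line(c,(0,Y),(6 if k%10 else 12,Y),(0,255,255),1)
        out.append(c)
    cv2.imwrite(f"pics/{f}.png",np.vstack([np.hstack(out[i:i+2]) for i in range(0,len(out),2)]))
E
python3 -c "
from mont import *
mont('m0',[('pics/t0_raw.png',153,233,8),('pics/t0_raw.png',265,169,8),('pics/s0_raw.png',256,302,8),('pics/s0_raw.png',252,172,8)])"
```

```text
(no output)
```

View pics/m0.png

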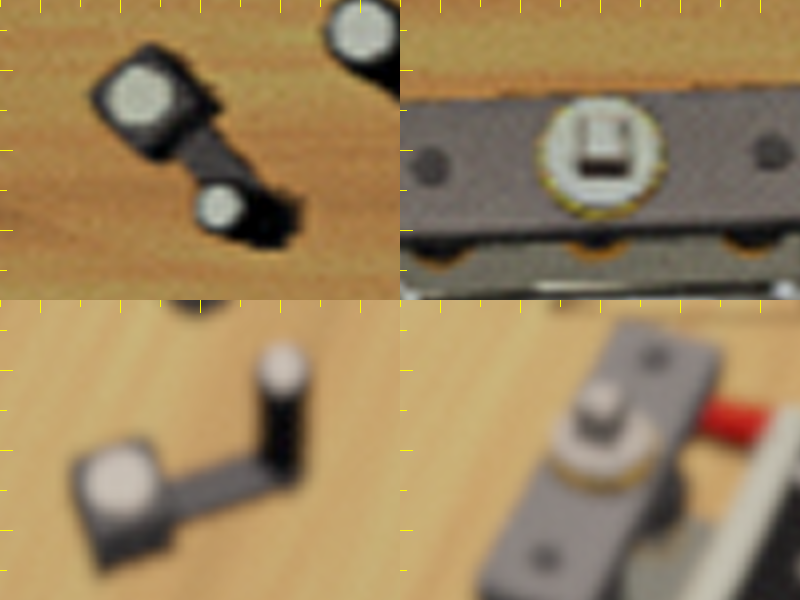

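The montage shows the crank's bright hub disc at top px (145.3,226.1), its handle top at (155.5,240.1) and the spindle tip at (265.9,166.3). The square looks roughly parallel to the bridge. Next I triangulate these points and measure the bridge axis and the square's edges.

```bash
python3 - <<'E'
from mont import *
P={'hub':((145.25,226.1),(246,305.75),.042),'han':((155.5,240.1),(266.4,291.75),.096),'tip':((265.9,166.25),(252.25,165.5),.234)}
for k,(a,b,z) in P.items():
    print(k,np.round(tri(ray('top',*a),ray('side',*b)),4),np.round(onz('top',*a,z),4),np.round(onz('side',*b,z),4))
print('flange',onz('top',265.25,169.3,.21))
# bridge top holes
for u,v in((265+(430-600)/8,169+(167-150)/8),(265+(772-600)/8,169+(152-150)/8)): print(onz('top',u,v,.196))
# averaged spindle
for n in('top','side'):
    m=np.mean([eyes.get_image(n).astype(float) for _ in range(12)],0)[:,:,::-1]
    cv2.imwrite(f'pics/avg_{n}.png',m.astype(np.uint8))
mont('m1',[('pics/avg_top.png',265.5,168,20),('pics/avg_side.png',253,169,20)])
print(monitor.get_obs()['t'])
E
```

```text
hub [0.4842 0.3422 0.049 ] [0.4859 0.3441 0.042 ] [0.4846 0.3395 0.042 ]
han [0.4355 0.2983 0.0977] [0.4362 0.2988 0.096 ] [0.4351 0.2976 0.096 ]
tip [ 0.6249 -0.0424  0.2323] [ 0.6273 -0.0419  0.234 ] [ 0.6212 -0.0409  0.234 ]
flange [ 0.6240433  -0.04038079  0.21      ]
[0.62328702 0.02229894 0.196     ]
[ 0.62598738 -0.10291761  0.196     ]
1.3
```

View pics/m1.png

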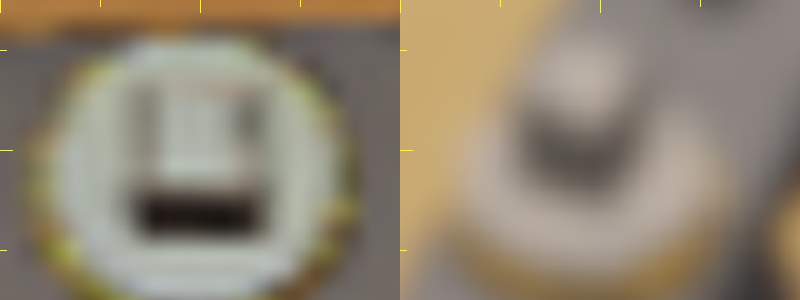

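The square looks parallel to the world axes within a few degrees. The crank arm points at about -138°, so I'll grip the hub with tool x at +42°. First move goes up and over.

>>> step_arm:
  commands:
    - [100, [60, -40, -60], 0]
    - [100, [120, -80, -80], 0]
    - [100, [180, -125, -80], -5]
    - [100, [240, -165, -80], -10]
    - [100, [300, -205, -80], -15]
    - [100, [340, -240, -80], -20]
    - [100, [365, -300, -80], -25]
    - [100, [390, -350, -80], -27]
    - [100, [415, -400, -80], -27]
    - [100, [440, -455, -80], -27]
    - [100, [455, -508, -80], -27]
    - [100, [455, -508, -80], -27]
  squeeze: 40

```text
t: 2.8
tool_pos: [0.4695, 0.0027, 0.485]
tool_rot: [2.937, 1.115, 0.001]
contact_force: [1.0, -0.3, -0.8]
opening: 0.0853
grip_force: 0.0
```

```bash
cat >> h.py <<'E'
def goto(p,yaw=None):
    o=monitor.get_obs();r=R.from_rotvec(o['tool_rot']);M=r.as_matrix()
    y=np.degrees(np.arctan2(M[1,0],M[0,0]))
    d=np.array(p)-o['tool_pos'];print('t',round(o['t'],2),'pos',np.round(o['tool_pos'],4),'q',np.round(o['q'],2),'yaw',round(y,2),'F',np.round(o['contact_force'],2),'T',np.round(o['wrist_torque'],2),'open',round(o['opening'],4),'grip',round(o['grip_force'],1))
    print('shift mm',np.round(M.T@d*1000,1),'turn',None if yaw is None else round(-((yaw-y+180)%360-180),1),'tilt',np.round(M[:,2],4))
E
python3 -c "
from h import *
goto([.4842,.3422,.30],41.7)"
```

```text
t 2.8 pos [0.4695 0.0027 0.485 ] q [-0.15 -0.36  1.85  0.    1.65  0.69] yaw 41.58 F [ 1.02 -0.26 -0.8 ] T [ 0.05  0.   -0.01] open 0.0853 grip 0.0
shift mm [ 236.1 -244.3  185.1] turn -0.1 tilt [ 9.e-04  2.e-04 -1.e+00]
```

```bash
python3 - <<'E'
from h import *
print(onz('top',262/1.5,328/1.5,.11),onz('side',384/1.5,392/1.5,.11),tri(ray('top',262/1.5,328/1.5),ray('side',384/1.5,392/1.5)))
E
```

```text
[0.49906321 0.23824454 0.11      ] [0.49933978 0.22303001 0.11      ] [0.49537631 0.23416505 0.13177176]
```

>>> step_arm:
  commands:
    - [75, [40, -41, 0], 0]
    - [75, [80, -82, 0], 0]
    - [75, [120, -124, 20], 0]
    - [75, [160, -165, 60], 0]
    - [75, [200, -206, 110], 0]
    - [75, [236, -244, 150], 0]
    - [75, [236, -244, 185], 0]
    - [75, [236, -244, 185], 0]

```text
t: 3.8
tool_pos: [0.4834, 0.3394, 0.2944]
tool_rot: [2.936, 1.114, -0.016]
contact_force: [-0.3, -0.6, 0.1]
opening: 0.064
grip_force: 0.0
```

```bash
python3 - <<'E'
from mont import *
snap('top','t2');snap('side','s2')
goto([.4842,.3422,.18],41.7)
mont('m2',[('pics/t2_raw.png',153,233,6),('pics/s2_raw.png',256,292,6)])
E
```

```text
t 3.9 pos [0.4855 0.339  0.3005] q [ 0.48  0.06  1.78 -0.    1.3   1.33] yaw 41.43 F [1.05 0.91 0.73] T [0.02 0.02 0.04] open 0.0639 grip 0.0
shift mm [  1.1  -3.4 120.5] turn -0.3 tilt [ 3.e-04 -3.e-04 -1.e+00]
```

View pics/m2.png

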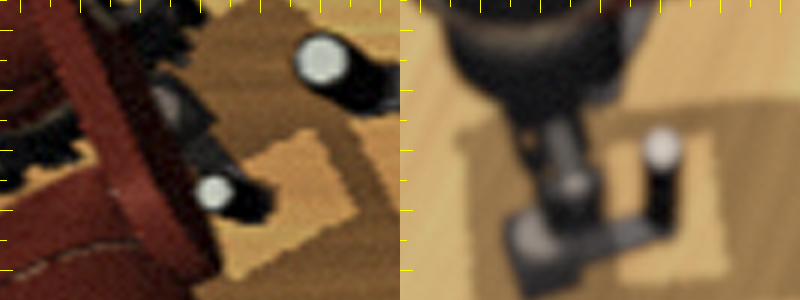

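The hub lies between the fingers and the handle stays clear of the gripper in the side view, and the large crank is well away. I descend, then close.

>>> step_arm:
  commands:
    - [75, [0, 0, 50], 0]
    - [75, [0, 0, 95], 0]
    - [75, [0, 0, 110], 0]
    - [75, [0, 0, 110], 0]

```text
t: 4.4
tool_pos: [0.4862, 0.3389, 0.1912]
tool_rot: [-2.939, -1.11, -0.002]
contact_force: [0.2, -0.4, 0.4]
opening: 0.064
grip_force: 0.0
```

```bash
python3 -c "
from h import *
goto([.4842,.3422,.182],41.7)"
```

```text
t 4.4 pos [0.4862 0.3389 0.1912] q [ 0.48  0.2   1.83 -0.    1.11  1.33] yaw 41.37 F [ 0.2  -0.39  0.44] T [-0.03 -0.   -0.01] open 0.064 grip 0.0
shift mm [ 0.7 -3.8  9.2] turn -0.3 tilt [ 1.4e-03  7.0e-04 -1.0e+00]
```

>>> step_arm:
  commands:
    - [75, [1, -4, 4], 0]
    - [75, [1, -4, 8], 0]
    - [75, [1, -4, 8], 0]
    - [45, [1, -4, 8], 0]
    - [35, [1, -4, 8], 0]
    - [20, [1, -4, 8], 0]
    - [20, [1, -4, 8], 0]
    - [20, [1, -4, 8], 0]
  squeeze: 50

```text
t: 5.4
tool_pos: [0.4838, 0.3429, 0.1822]
tool_rot: [2.938, 1.111, 0.002]
contact_force: [1.6, -0.8, 2.7]
opening: 0.0334
grip_force: 50.8
```

```bash
python3 -c "
from h import *
goto([.4842,.3422,.182],41.7)"
```

```text
t 5.4 pos [0.4838 0.3429 0.1822] q [ 0.49  0.22  1.83 -0.    1.09  1.34] yaw 41.43 F [ 1.56 -0.83  2.74] T [-0.18 -0.16  0.13] open 0.0334 grip 50.8
shift mm [-0.2  0.8  0.2] turn -0.3 tilt [ 1.1e-03  2.0e-04 -1.0e+00]
```

>>> step_arm:
  commands:
    - [20, [0, 0, -25], 0]
    - [20, [0, 0, -80], 0]
    - [20, [0, 0, -140], 0]
    - [20, [0, 0, -200], 0]
    - [20, [-20, 50, -240], -8]
    - [20, [-42, 107, -258], -16]
    - [20, [-63, 162, -258], -24]
    - [20, [-84, 216, -258], -32]
    - [20, [-106, 272, -258], -40]
    - [20, [-128, 328, -258], -48]
    - [20, [-148, 381, -258], -48.5]
    - [20, [-148, 381, -258], -48.5]

```text
t: 6.9
tool_pos: [0.6249, -0.0442, 0.4369]
tool_rot: [-2.226, -2.212, 0.004]
contact_force: [0.8, 0.7, -3.4]
opening: 0.0332
grip_force: 50.9
```

```bash
python3 - <<'E'
from mont import *
snap('top','t3');snap('side','s3')
goto([.6243,-.0408,.44],90)
mont('m3',[('pics/t3_raw.png',265,169,6),('pics/s3_raw.png',256,160,6)])
E
```

```text
t 7.0 pos [ 0.6243 -0.0411  0.4375] q [-0.18  0.04  1.57  0.    1.53 -0.18] yaw 89.86 F [ 0.31 -0.05 -3.62] T [ 0.02  0.01 -0.08] open 0.0336 grip 50.9
shift mm [ 0.3 -0.  -2.5] turn -0.1 tilt [-0.0039  0.0018 -1.    ]
```

View pics/m3.png

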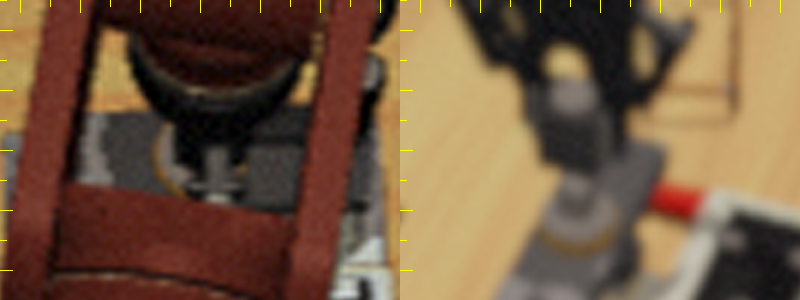

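The side view shows the hub hovering above the spindle, with the hub disc at about (251.8,151.2). I compare this with the predicted projections.

```bash
python3 - <<'E'
from h import *
print(proj('side',[.6243,-.0411,.2975]),proj('side',[.6243,-.0411,.3025]))
print('tip',proj('side',[.6243,-.0408,.234]),'table hub',proj('side',[.4838,.3429,.042]),proj('side',[.4838,.3429,.047]))
for d in ([0,.003,0],[.003,0,0]): print(proj('side',np.array([.6243,-.0411,.2975])+d)-proj('side',[.6243,-.0411,.2975]))
E
```

```text
[250.9739014  151.42896626] [250.93612834 150.29576555]
tip [251.39780455 165.26486231] table hub [245.78421814 306.83627742] [245.7262369  306.17281623]
[-0.36861561  0.60652554]
[-0.85974326 -0.24392056]
```

The tip and hub show the same offset of about 0.85 px, so they are aligned to about 1 mm. I descend gently.

>>> step_arm:
  commands:
    - [20, [0, 0, 8], 0]
    - [20, [0, 0, 14], 0]
    - [20, [0, 0, 18], 0]
    - [20, [0, 0, 20], 0]
    - [20, [0, 0, 22], 0]
    - [20, [0, 0, 22], 0]
  squeeze: 35

```text
t: 7.75
tool_pos: [0.6245, -0.0408, 0.4177]
tool_rot: [-2.223, -2.22, 0.0]
contact_force: [0.1, -1.2, -2.3]
opening: 0.0332
grip_force: 50.9
```

>>> step_arm:
  commands:
    - [20, [0, 0, 1], 0]
    - [20, [0, 0, 2], 0]
    - [20, [0, 0, 2], 0]

```text
t: 8.12
tool_pos: [0.6245, -0.0408, 0.4156]
tool_rot: [-2.223, -2.22, 0.0]
contact_force: [-0.3, -0.5, -3.7]
opening: 0.033
grip_force: 50.9
```

>>> step_arm:
  commands:
    - [20, [0, 0, 1], 0]
    - [20, [0, 0, 2], 0]
    - [20, [0, 0, 2], 0]

```text
t: 8.5
tool_pos: [0.6245, -0.0408, 0.4135]
tool_rot: [-2.223, -2.22, 0.0]
contact_force: [0.8, 0.2, -3.1]
opening: 0.033
grip_force: 50.9
```

>>> step_arm:
  commands:
    - [20, [0, 0, 1], 0]
    - [20, [0, 0, 2], 0]
    - [20, [0, 0, 3], 0]
    - [20, [0, 0, 3], 0]

```text
t: 9.0
tool_pos: [0.6245, -0.0407, 0.4106]
tool_rot: [-2.223, -2.22, 0.0]
contact_force: [0.2, 0.2, -2.6]
opening: 0.0332
grip_force: 50.9
```

>>> step_arm:
  commands:
    - [20, [0, 0, 1], 0]
    - [20, [0, 0, 2], 0]
    - [20, [0, 0, 3], 0]
    - [20, [0, 0, 3], 0]

```text
t: 9.5
tool_pos: [0.6245, -0.0408, 0.4076]
tool_rot: [-2.223, -2.22, 0.0]
contact_force: [-0.6, -0.1, -3.4]
opening: 0.0336
grip_force: 51.0
```

>>> step_arm:
  commands:
    - [20, [0, 0, 2], 0]
    - [20, [0, 0, 4], 0]
    - [20, [0, 0, 6], 0]
    - [20, [0, 0, 8], 0]
    - [20, [0, 0, 8], 0]

```text
t: 10.12
tool_pos: [0.6245, -0.0408, 0.3994]
tool_rot: [-2.223, -2.22, 0.0]
contact_force: [-1.1, 0.3, -3.0]
opening: 0.0333
grip_force: 50.9
```

>>> step_arm:
  commands:
    - [20, [0, 0, 1], 0]
    - [20, [0, 0, 2], 0]
    - [20, [0, 0, 3], 0]
    - [20, [0, 0, 4], 0]
    - [20, [0, 0, 4], 0]

```text
t: 10.75
tool_pos: [0.6245, -0.0408, 0.3955]
tool_rot: [-2.223, -2.22, 0.0]
contact_force: [0.7, -0.7, -2.9]
opening: 0.0337
grip_force: 51.0
```

>>> step_arm:
  commands:
    - [20, [0, 0, 1], 0]
    - [20, [0, 0, 2], 0]
    - [20, [0, 0, 2], 0]

```text
t: 11.12
tool_pos: [0.6245, -0.0408, 0.3936]
tool_rot: [-2.223, -2.22, 0.0]
contact_force: [0.0, 0.1, -3.1]
opening: 0.0336
grip_force: 50.9
```

>>> step_arm:
  commands:
    - [20, [0, 0, 0.5], 0]
    - [20, [0, 0, 1], 0]
    - [20, [0, 0, 1], 0]

```text
t: 11.5
tool_pos: [0.6245, -0.0408, 0.3926]
tool_rot: [-2.223, -2.22, 0.0]
contact_force: [-0.2, 0.1, -3.5]
opening: 0.0334
grip_force: 50.9
```

>>> step_arm:
  commands:
    - [20, [0, 0, 0.5], 0]
    - [20, [0, 0, 1], 0]
    - [20, [0, 0, 1], 0]

```text
t: 11.88
tool_pos: [0.6245, -0.0408, 0.3923]
tool_rot: [2.223, 2.22, 0.0]
contact_force: [-1.8, 0.7, -1.1]
opening: 0.0337
grip_force: 51.2
```

Contact came at TCP z 0.3923, which matches the crank being seated on the flange. I release, lift clear and look.

>>> step_arm:
  commands:
    - [30, [0, 0, -1], 0]
    - [50, [0, 0, -1], 0]
    - [62, [0, 0, -1], 0]
    - [62, [0, 0, -1], 0]
    - [62, [0, 0, -20], 0]
    - [62, [0, 0, -60], 0]
    - [62, [0, 0, -105], 0]
    - [62, [-30, 0, -110], 0]
    - [62, [-65, 0, -110], 0]
    - [62, [-65, 0, -110], 0]
  squeeze: 25

```text
t: 13.12
tool_pos: [0.6243, -0.1076, 0.5035]
tool_rot: [2.225, 2.215, 0.001]
contact_force: [0.6, 0.5, -0.0]
opening: 0.053
grip_force: 0.0
```

```bash
python3 - <<'E'
from mont import *
snap('top','t4');snap('side','s4')
goto([.6245,-.1058,.435],90)
print('pred handle top',proj('top',[.6245,-.1058,.304]),proj('side',[.6245,-.1058,.304]),'hub top',proj('side',[.6245,-.0408,.252]))
mont('m4',[('pics/t4_raw.png',272,160,6),('pics/s4_raw.png',262,165,6)])
E
```

```text
t 13.22 pos [ 0.6244 -0.1058  0.5028] q [-0.29  0.03  1.47  0.    1.64 -0.28] yaw 89.9 F [ 0.8   0.14 -0.57] T [ 0.01  0.02 -0.03] open 0.0528 grip 0.0
shift mm [-0.   0.  67.8] turn -0.1 tilt [ 1.2e-03  1.0e-04 -1.0e+00]
pred handle top [290.0925328  160.67715906] [258.58951342 137.28433458] hub top [251.21524231 161.45611389]
```

View pics/m4.png

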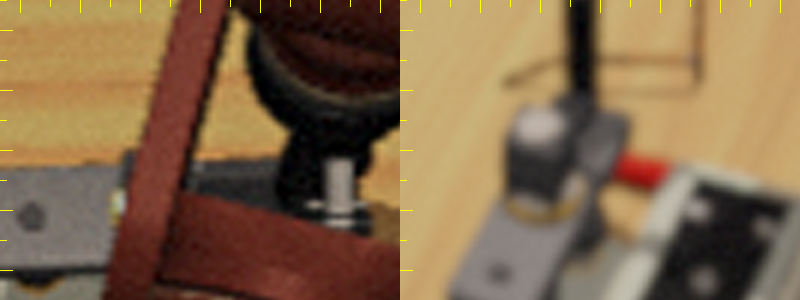

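The hub is seated, with its disc at (252,160.8) where predicted, and the handle is under the gripper. I descend onto the handle and grip lightly.

>>> step_arm:
  commands:
    - [62, [0, 0, 25], 0]
    - [62, [0, 0, 50], 0]
    - [62, [0, 0, 68], 0]
    - [62, [0, 0, 68], 0]
    - [35, [0, 0, 68], 0]
    - [20, [0, 0, 68], 0]
    - [5, [0, 0, 68], 0]
    - [5, [0, 0, 68], 0]
  squeeze: 25

```text
t: 14.22
tool_pos: [0.6247, -0.106, 0.4352]
tool_rot: [2.221, 2.218, 0.002]
contact_force: [1.0, -0.3, 4.0]
opening: 0.0215
grip_force: 25.9
```

```bash
python3 - <<'E'
from h import *
goto([.6245,-.0408,.435],90)
# rows: handle from -90deg clockwise in 15deg; tool x=+y, tool y=+x
r=65
for s in (0,90,180,270):
  print(s,[[round(float(r*(np.sin(np.radians(-90-s-a))-np.sin(np.radians(-90-s)))),1),round(float(r*(np.cos(np.radians(-90-s-a))-np.cos(np.radians(-90-s)))),1)] for a in range(15,181,15)])
E
```

```text
t 14.22 pos [ 0.6247 -0.106   0.4352] q [-0.29  0.06  1.56 -0.    1.52 -0.28] yaw 89.92 F [ 1.03 -0.29  3.98] T [ 0.01 -0.06  0.01] open 0.0215 grip 25.9
shift mm [65.2 -0.3  0.2] turn -0.1 tilt [ 2.5e-03 -8.0e-04 -1.0e+00]
0 [[2.2, -16.8], [8.7, -32.5], [19.0, -46.0], [32.5, -56.3], [48.2, -62.8], [65.0, -65.0], [81.8, -62.8], [97.5, -56.3], [111.0, -46.0], [121.3, -32.5], [127.8, -16.8], [130.0, -0.0]]
90 [[16.8, 2.2], [32.5, 8.7], [46.0, 19.0], [56.3, 32.5], [62.8, 48.2], [65.0, 65.0], [62.8, 81.8], [56.3, 97.5], [46.0, 111.0], [32.5, 121.3], [16.8, 127.8], [0.0, 130.0]]
180 [[-2.2, 16.8], [-8.7, 32.5], [-19.0, 46.0], [-32.5, 56.3], [-48.2, 62.8], [-65.0, 65.0], [-81.8, 62.8], [-97.5, 56.3], [-111.0, 46.0], [-121.3, 32.5], [-127.8, 16.8], [-130.0, 0.0]]
270 [[-16.8, -2.2], [-32.5, -8.7], [-46.0, -19.0], [-56.3, -32.5], [-62.8, -48.2], [-65.0, -65.0], [-62.8, -81.8], [-56.3, -97.5], [-46.0, -111.0], [-32.5, -121.3], [-16.8, -127.8], [-0.0, -130.0]]
```

>>> step_arm:
  commands:
    - [5, [0.6, -8.5, 0], 0]
    - [5, [2.2, -16.8, 0], 0]
    - [5, [8.7, -32.5, 0], 0]
    - [5, [19, -46, 0], 0]
    - [5, [32.5, -56.3, 0], 0]
    - [5, [48.2, -62.8, 0], 0]
    - [5, [65, -65, 0], 0]

```text
t: 15.1
tool_pos: [0.5587, -0.0417, 0.4353]
tool_rot: [2.221, 2.215, -0.005]
contact_force: [0.4, -7.3, 5.7]
opening: 0.0211
grip_force: 26.2
```

```bash
python3 - <<'E'
from mont import *
goto([.6245,-.0408,.435],90)
snap('side','s5');snap('top','t5')
mont('m5',[('pics/t5_raw.png',265,175,6),('pics/s5_raw.png',262,175,6)])
E
```

```text
t 15.1 pos [ 0.5587 -0.0417  0.4353] q [-0.21 -0.12  1.73 -0.01  1.53 -0.2 ] yaw 89.83 F [ 0.44 -7.29  5.73] T [-1.21 -0.22 -0.05] open 0.0211 grip 26.2
shift mm [ 1.1 65.8  0.4] turn -0.2 tilt [ 0.0012 -0.0056 -1.    ]
```

View pics/m5.png

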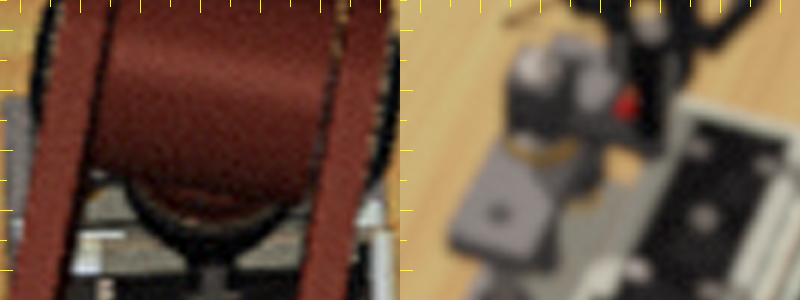

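The crank is turning, with a tangential reaction of about 7 N, so I keep winding.

>>> step_arm:
  commands:
    - [5, [16.8, 2.2, 0], 0]
    - [5, [32.5, 8.7, 0], 0]
    - [5, [46, 19, 0], 0]
    - [5, [56.3, 32.5, 0], 0]
    - [5, [62.8, 48.2, 0], 0]
    - [5, [65, 65, 0], 0]
    - [5, [62.8, 81.8, 0], 0]
    - [5, [56.3, 97.5, 0], 0]
    - [5, [46, 111, 0], 0]
    - [5, [32.5, 121.3, 0], 0]
    - [5, [16.8, 127.8, 0], 0]
    - [5, [0, 130, 0], 0]

```text
t: 16.7
tool_pos: [0.6893, -0.0395, 0.4353]
tool_rot: [-2.219, -2.22, -0.006]
contact_force: [-1.0, 6.8, 6.7]
opening: 0.0212
grip_force: 26.5
```

>>> step_arm:
  commands:
    - [5, [-16.8, -2.2, 0], 0]
    - [5, [-32.5, -8.7, 0], 0]
    - [5, [-46, -19, 0], 0]
    - [5, [-56.3, -32.5, 0], 0]
    - [5, [-62.8, -48.2, 0], 0]
    - [5, [-65, -65, 0], 0]
    - [5, [-65, -65, 0], 0]

```text
t: 17.58
tool_pos: [0.6239, -0.1061, 0.4352]
tool_rot: [2.221, 2.217, 0.002]
contact_force: [2.4, -1.8, 5.7]
opening: 0.0214
grip_force: 26.2
```

```bash
python3 - <<'E'
from mont import *
goto([.6245,-.0408,.435],90)
snap('side','s6')
mont('m6',[('pics/s0_raw.png',262,195,6),('pics/s6_raw.png',262,195,6)])
E
```

```text
t 17.57 pos [ 0.6239 -0.1061  0.4352] q [-0.29  0.05  1.56 -0.    1.52 -0.28] yaw 89.89 F [ 2.35 -1.81  5.69] T [-0.25 -0.4  -0.02] open 0.0214 grip 26.2
shift mm [65.3  0.4  0.1] turn -0.1 tilt [ 0.0032 -0.0014 -1.    ]
```

View pics/m6.png

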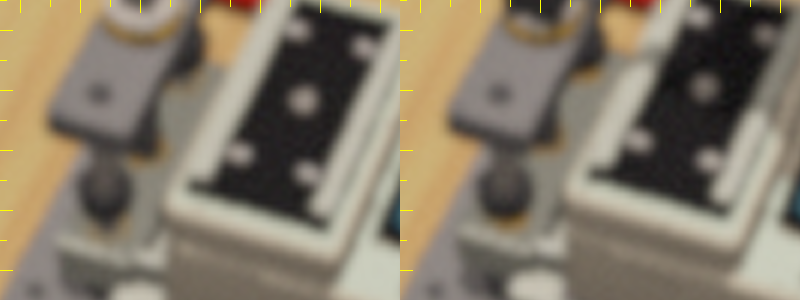

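One full turn is done. The tracer has risen by about 2 px in the side view, consistent with 12 mm. Before creeping to the stop I estimate the starting height of the tracer's top from the first pictures.

```bash
python3 - <<'E'
from mont import *
mont('m7',[('pics/avg_top.png',266,212,6),('pics/avg_side.png',287,195,6)],400,600)
E
```

```text
(no output)
```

View pics/m7.png

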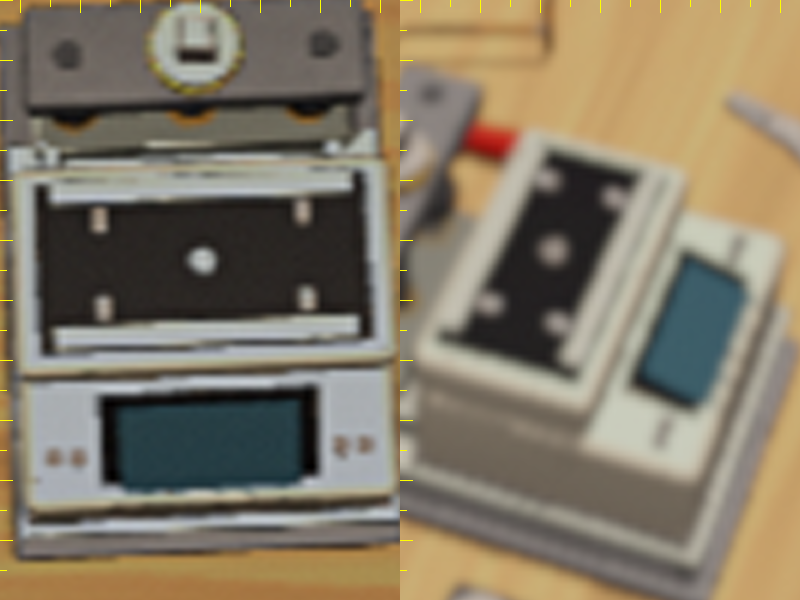

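The montage shows the tracer rim's four corners in both views: top at (15,375), (393,362), (383,158) and (12,170), and side at (590,408), (683,170), (520,130) and (420,350). The bridge hole, whose height is known, gives the bias.

```bash
python3 - <<'E'
from h import *
T=lambda x,y:(266+(x-200)/6,212+(y-300)/6)
S=lambda x,y:(287+(x-600)/6,195+(y-300)/6)
P={'FL':((15,375),(590,408)),'FR':((393,362),(683,170)),'BR':((383,158),(520,130)),'BL':((12,170),(420,350)),
'pinC':((203,258),(553,247)),'pinBL':((99,212),(490,298)),'pinFL':((103,300),(557,320)),'pinBR':((302,202),(547,178)),'pinFR':((307,291),(614,195)),'holeR(.196)':((322,43),(433,92)),'barFL':((55,338),(570,362))}
for k,(a,b) in P.items():
    r1=ray('top',*T(*a));r2=ray('side',*S(*b));X=tri(r1,r2);print(k,np.round(X,4),'side resid px',np.round(proj('side',X)-S(*b),2))
# rise between s0 and s6 by sub-pixel shift of tracer patch (needs unoccluded part)
a=cv2.imread('pics/avg_side.png',0).astype(np.float32);b=np.mean([eyes.get_image('side').astype(np.float32) for _ in range(10)],0)[:,:,::-1].astype(np.uint8)
cv2.imwrite('pics/avg_side1.png',b);b=cv2.cvtColor(b,cv2.COLOR_BGR2GRAY).astype(np.float32)
for (x0,y0,x1,y1) in ((262,195,285,215),(284,185,300,222),(258,185,290,213)):
    t=a[y0:y1,x0:x1];m=cv2.matchTemplate(b[y0-8:y1+8,x0-8:x1+8],t,cv2.TM_CCOEFF_NORMED);_,v,_,l=cv2.minMaxLoc(m)
    f=lambda p,q,r:.5*(p-r)/(p-2*q+r)
    sx=f(*m[l[1],l[0]-1:l[0]+2]);sy=f(*m[l[1]-1:l[1]+2,l[0]]);print('shift',l[0]-8+sx,l[1]-8+sy,v)
print(proj('side',[.55,.02,.175])-proj('side',[.55,.02,.163]))
E
```

```text
FL [0.4693 0.0511 0.1611] side resid px [-0.54 -0.15]
FR [ 0.4743 -0.134   0.161 ] side resid px [0.35 0.09]
BR [ 0.5771 -0.1336  0.1553] side resid px [0.28 0.08]
BL [0.5699 0.0507 0.1637] side resid px [-0.84 -0.25]
pinC [ 0.5247 -0.0422  0.1692] side resid px [-0.28 -0.08]
pinBL [0.5459 0.0079 0.1716] side resid px [-0.97 -0.29]
pinFL [0.5045 0.0072 0.1697] side resid px [-0.43 -0.12]
pinBR [ 0.5493 -0.0922  0.1675] side resid px [-0.92 -0.27]
pinFR [ 0.5064 -0.0928  0.1691] side resid px [-0.46 -0.13]
holeR(.196) [ 0.6235 -0.1024  0.2006] side resid px [-0.45 -0.14]
barFL [0.4873 0.0311 0.1685] side resid px [-0.21 -0.06]
shift 0.13032284 -2.1801667 0.9945845603942871
shift 0.091363706 -2.1181867 0.9201802015304565
shift 0.16375627 -2.1128557 0.9868209958076477
[ 0.0201046  -2.26932274]
```

```bash
python3 - <<'E'
from h import *
a=cv2.imread('pics/avg_side.png');b=cv2.imread('pics/avg_side1.png')
for dz in (.07,.08,.09,.1,.11,.12,.13): print(dz,np.round(proj('side',[.6235,.0213,dz])+[.85,0],1),end=' ')
print()
g=lambda m:cv2.cvtColor(m,cv2.COLOR_BGR2GRAY)
for v in range(192,222): print(v,'A',g(a)[v,238:256],'B',g(b)[v,238:256])
E
```

```text
0.07 [246.7 208.8] 0.08 [246.6 207.1] 0.09 [246.5 205.4] 0.1 [246.4 203.6] 0.11 [246.3 201.9] 0.12 [246.2 200.1] 0.13 [246.1 198.3] 
192 A [ 98  82  72  69  68  72  78  86  95 102 108 110 101  78  57  51  58  83] B [ 99  81  72  69  69  72  78  87  95 103 109 111 101  79  58  51  58  82]
193 A [136 120 105  94  81  71  66  66  71  76  82  84  78  63  50  49  56  81] B [138 121 106  94  82  72  66  66  71  76  82  85  80  66  55  54  63  88]
194 A [160 150 142 131 113  94  76  65  63  63  65  66  62  55  48  47  56  81] B [161 151 142 131 114  96  76  66  63  64  66  68  70  71  71  73  82 100]
195 A [166 163 159 150 135 116  92  74  68  66  67  68  66  60  53  51  61  84] B [167 164 160 151 136 116  92  75  69  67  68  72  82  95 101 102 107 117]
196 A [166 165 162 153 141 125 101  82  76  76  79  85  87  83  76  72  80  97] B [167 167 163 154 141 126 102  83  77  76  81  90 103 116 122 124 126 129]
197 A [166 165 159 149 137 122 100  84  80  81  87  96 104 107 105 103 107 115] B [167 166 161 150 138 123 101  84  80  82  87  99 114 126 131 132 132 133]
198 A [165 163 155 141 125 107 
[... 3012 characters left out ...]
 B [125 106  92  88  81  67  59  63  89 132 168 183 187 188 189 187 182 166]
218 A [128 115  99  90  85  77  67  68  77  99 134 157 164 168 171 168 159 145] B [129 116 100  91  84  72  59  60  94 143 178 190 193 193 193 192 188 174]
219 A [132 126 114 102  96  86  72  64  76 116 158 180 186 187 188 186 182 168] B [133 127 114 103  97  87  71  65  89 133 167 182 187 189 191 192 187 171]
220 A [134 133 127 120 116 108  95  86  94 131 170 188 192 192 192 192 189 176] B [135 133 127 121 116 109  95  86  91 112 137 154 164 173 182 185 184 170]
221 A [135 134 133 132 130 126 118 113 112 131 162 179 185 187 189 191 189 174] B [135 135 134 133 131 127 119 113 108 104 108 115 125 139 153 163 168 168]
```

```bash
python3 - <<'E'
from h import *
T=lambda x,y:(266+(x-200)/6,212+(y-300)/6)
for z in(.076,.08,.084):
    l=onz('top',*T(40,130),z);r=onz('top',*T(352,130),z);print(z,l,r,np.linalg.norm(l-r))
# side: block +y top edge at col 246: rows A 213.95, B 211.9, y = yL
for y in (.038,.040,.042):
    for v in(213.95,211.9):
        o,d=ray('side',246-.85,v);k=(y-o[1])/d[1];print(y,v,np.round(o+k*d,4))
# pins with bias-corrected rays
S=lambda x,y:(287+(x-600)/6,195+(y-300)/6)
bt=np.array([265.9,166.25])-proj('top',[.6245,-.0408,.234]);print('top bias',bt)
for a,b in(((203,258),(553,247)),((99,212),(490,298)),((103,300),(557,320)),((302,202),(547,178)),((307,291),(614,195))):
    t=np.array(T(*a))-bt;s=np.array(S(*b))-[.85,0];print(tri(ray('top',*t),ray('side',*s)))
E
```

```text
0.076 [0.61024455 0.04015258 0.076     ] [ 0.60634567 -0.12512432  0.076     ] 0.16532288893752167
0.08 [0.60944343 0.04000845 0.08      ] [ 0.60555553 -0.1248032   0.08      ] 0.1648574999886574
0.084 [0.60864231 0.03986432 0.084     ] [ 0.60476538 -0.12448207  0.084     ] 0.16439211103979312
0.038 213.95 [0.6192 0.038  0.0622]
0.038 211.9 [0.6187 0.038  0.0747]
0.04 213.95 [0.6182 0.04   0.0652]
0.04 211.9 [0.6177 0.04   0.0776]
0.042 213.95 [0.6172 0.042  0.0682]
0.042 211.9 [0.6167 0.042  0.0806]
top bias [ 0.36694628 -0.9778342 ]
[ 0.52438552 -0.04068216  0.16992317]
[0.54563222 0.00944043 0.17227974]
[0.50420939 0.00868726 0.17040391]
[ 0.54905521 -0.090624    0.16809182]
[ 0.50621826 -0.0912712   0.16973206]
```

The estimates put roughly 0.75 to 1.25 more turns ahead. I wind another 144°, then creep.

>>> step_arm:
  commands:
    - [5, [1.4, -13.5, 0], 0]
    - [5, [5.6, -26.4, 0], 0]
    - [5, [12.4, -38.2, 0], 0]
    - [5, [21.5, -48.3, 0], 0]
    - [5, [32.5, -56.3, 0], 0]
    - [5, [44.9, -61.8, 0], 0]
    - [5, [58.2, -64.6, 0], 0]
    - [5, [71.8, -64.6, 0], 0]
    - [5, [85.1, -61.8, 0], 0]
    - [5, [97.5, -56.3, 0], 0]
    - [5, [108.5, -48.3, 0], 0]
    - [5, [117.6, -38.2, 0], 0]

```text
t: 19.62
tool_pos: [0.586, 0.012, 0.435]
tool_rot: [-2.222, -2.219, 0.007]
contact_force: [-5.2, -2.4, 9.9]
opening: 0.0214
grip_force: 26.5
```

```bash
cat > gap.py <<'E'
from h import *
import sys
def F():
    o=monitor.get_obs();p=o['tool_pos'][:2]-[.6245,-.0408];f=o['contact_force'][:2];r=np.linalg.norm(p);a=np.degrees(np.arctan2(p[1],p[0]))
    tan=np.array([p[1],-p[0]])/r
    print('t',round(o['t'],2),'ang',round(a,1),'r',round(r*1000,1),'tang reaction',round(-f@tan,1),'rad',round(f@p/r,1),'Fz',round(o['contact_force'][2],1),'z',round(o['tool_pos'][2],4))
F()
if len(sys.argv)>1:
    b=np.mean([eyes.get_image('side').astype(np.float32) for _ in range(6)],0)[:,:,::-1].astype(np.uint8);g=cv2.cvtColor(b,cv2.COLOR_BGR2GRAY)
    print(g[203:216,245:248].mean(1).round().astype(int))
    print(g[203:216,243].astype(int))
    # block-front edge shift vs first picture
    a=cv2.imread('pics/avg_side.png',0);t=a[210:222,238:254].astype(np.float32);m=cv2.matchTemplate(g[196:223,236:256].astype(np.float32),t,cv2.TM_CCOEFF_NORMED);_,v,_,l=cv2.minMaxLoc(m)
    k=m[max(l[1]-1,0):l[1]+2,l[0]];print('block up px',14-l[1]-(.5*(k[0]-k[2])/(k[0]-2*k[1]+k[2]) if len(k)==3 else 0),v)
E
python3 gap.py 1
```

```text
t 19.62 ang 126.1 r 65.4 tang reaction 5.6 rad 1.2 Fz 9.9 z 0.435
[ 61  51  44  61  97 123 128 117 100  91  88  88  86]
[ 59  60  73  96 118 126 117 100  90  89  89  85  78]
block up px 2.5928779 0.8315162062644958
```

```bash
python3 - <<'E'
import numpy as np
def d(f0,f): 
    c,s=lambda a:np.cos(np.radians(a)),lambda a:np.sin(np.radians(a))
    return round(65*(c(f0)-c(f)),1),round(-65*(s(f)-s(f0)),1)
for f0,st,n in((144,6,12),(216,6,6),(252,6,6),(288,6,6),(324,6,6)): print(f0,[d(f0,f0+st*k) for k in range(1,n+1)])
E
```

```text
144 [(np.float64(3.7), np.float64(5.7)), (np.float64(6.8), np.float64(11.8)), (np.float64(9.2), np.float64(18.1)), (np.float64(11.0), np.float64(24.7)), (np.float64(12.1), np.float64(31.4)), (np.float64(12.4), np.float64(38.2)), (np.float64(12.1), np.float64(45.0)), (np.float64(11.0), np.float64(51.7)), (np.float64(9.2), np.float64(58.3)), (np.float64(6.8), np.float64(64.6)), (np.float64(3.7), np.float64(70.7)), (np.float64(0.0), np.float64(76.4))]
216 [(np.float64(-4.3), np.float64(5.3)), (np.float64(-9.1), np.float64(10.1)), (np.float64(-14.4), np.float64(14.4)), (np.float64(-20.1), np.float64(18.1)), (np.float64(-26.1), np.float64(21.2)), (np.float64(-32.5), np.float64(23.6))]
252 [(np.float64(-6.6), np.float64(1.8)), (np.float64(-13.3), np.float64(2.8)), (np.float64(-20.1), np.float64(3.2)), (np.float64(-26.9), np.float64(2.8)), (np.float64(-33.6), np.float64(1.8)), (np.float64(-40.2), np.float64(0.0))]
288 [(np.float64(-6.4), np.float64(-2.4)), (np.float64(-12.4), np.float64(-5.5)), (np.float64(-18.1), np.float64(-9.2)), (np.float64(-23.4), np.float64(-13.5)), (np.float64(-28.2), np.float64(-18.3)), (np.float64(-32.5), np.float64(-23.6))]
324 [(np.float64(-3.7), np.float64(-5.7)), (np.float64(-6.8), np.float64(-11.8)), (np.float64(-9.2), np.float64(-18.1)), (np.float64(-11.0), np.float64(-24.7)), (np.float64(-12.1), np.float64(-31.4)), (np.float64(-12.4), np.float64(-38.2))]
```

>>> step_arm:
  commands:
    - [5, [3.7, 5.7, -0.5], 0]
    - [5, [6.8, 11.8, -0.5], 0]
    - [5, [9.2, 18.1, -0.5], 0]
    - [5, [11, 24.7, -0.5], 0]
    - [5, [12.1, 31.4, -0.5], 0]
    - [5, [12.4, 38.2, -0.5], 0]

```text
t: 20.68
tool_pos: [0.6241, 0.0245, 0.435]
tool_rot: [-2.22, -2.218, 0.007]
contact_force: [-6.6, -0.1, 9.4]
opening: 0.0218
grip_force: 26.5
```

```bash
python3 gap.py
```

```text
t 20.68 ang 90.4 r 65.3 tang reaction 6.6 rad -0.1 Fz 9.4 z 0.435
```

>>> step_arm:
  commands:
    - [5, [-0.3, 6.8, -0.5], 0]
    - [5, [-1.4, 13.5, -0.5], 0]
    - [5, [-3.2, 20.1, -0.5], 0]
    - [5, [-5.6, 26.4, -0.5], 0]
    - [5, [-8.7, 32.5, -0.5], 0]
    - [5, [-12.4, 38.2, -0.5], 0]

```text
t: 21.42
tool_pos: [0.6621, 0.0126, 0.4351]
tool_rot: [-2.218, -2.217, 0.005]
contact_force: [-5.5, 1.9, 7.0]
opening: 0.0212
grip_force: 26.6
```

```bash
python3 gap.py 1
```

```text
t 21.43 ang 54.8 r 65.3 tang reaction 5.6 rad -1.6 Fz 7.0 z 0.4351
[ 63  51  46  63  99 123 125 112  97  90  90  88  89]
[ 59  61  74  98 118 123 111  96  89  90  90  84  77]
block up px 2.899659 0.8349787592887878
```

I'm now at 1.6 turns with a steady reaction of about 5.6 N. From here I creep in roughly 6° steps and watch the tangential reaction.

>>> step_arm:
  commands:
    - [5, [-2.1, 2.7, 0], 0]
    - [5, [-4.3, 5.3, 0], 0]
    - [5, [-4.3, 5.3, 0], 0]

```text
t: 22.1
tool_pos: [0.6675, 0.0084, 0.4351]
tool_rot: [-2.218, -2.218, 0.004]
contact_force: [-3.9, 2.0, 7.0]
opening: 0.0214
grip_force: 26.6
```

>>> step_arm:
  commands:
    - [5, [-2.4, 2.5, 0], 0]
    - [5, [-4.8, 4.8, 0], 0]
    - [5, [-4.8, 4.8, 0], 0]

```text
t: 22.48
tool_pos: [0.6723, 0.0037, 0.4351]
tool_rot: [-2.218, -2.217, 0.003]
contact_force: [-4.6, 3.2, 7.5]
opening: 0.0214
grip_force: 26.6
```

>>> step_arm:
  commands:
    - [5, [-2.7, 2.2, 0], 0]
    - [5, [-5.3, 4.3, 0], 0]
    - [5, [-5.3, 4.3, 0], 0]

```text
t: 22.85
tool_pos: [0.6766, -0.0015, 0.4351]
tool_rot: [-2.218, -2.217, 0.003]
contact_force: [-3.3, 3.4, 7.2]
opening: 0.0211
grip_force: 26.6
```

>>> step_arm:
  commands:
    - [5, [-2.9, 1.9, 0], 0]
    - [5, [-5.7, 3.7, 0], 0]
    - [5, [-5.7, 3.7, 0], 0]

```text
t: 23.22
tool_pos: [0.6804, -0.0071, 0.4351]
tool_rot: [-2.218, -2.218, 0.002]
contact_force: [-3.9, 4.3, 7.7]
opening: 0.0215
grip_force: 26.6
```

>>> step_arm:
  commands:
    - [5, [-3, 1.6, 0], 0]
    - [5, [-6, 3.1, 0], 0]
    - [5, [-6, 3.1, 0], 0]

```text
t: 23.6
tool_pos: [0.6835, -0.013, 0.4351]
tool_rot: [-2.218, -2.218, 0.001]
contact_force: [-2.4, 3.9, 6.9]
opening: 0.0216
grip_force: 26.6
```

>>> step_arm:
  commands:
    - [5, [-3.2, 1.2, 0], 0]
    - [5, [-6.4, 2.4, 0], 0]
    - [5, [-6.4, 2.4, 0], 0]

```text
t: 23.98
tool_pos: [0.686, -0.0193, 0.4351]
tool_rot: [-2.218, -2.218, -0.0]
contact_force: [-2.0, 5.1, 8.2]
opening: 0.0214
grip_force: 26.6
```

>>> step_arm:
  commands:
    - [5, [-3.3, 1, 0], 0]
    - [5, [-6.6, 1.8, 0], 0]
    - [5, [-6.6, 1.8, 0], 0]

```text
t: 24.35
tool_pos: [0.6879, -0.0258, 0.4352]
tool_rot: [-2.218, -2.218, -0.001]
contact_force: [-1.5, 4.7, 8.5]
opening: 0.0215
grip_force: 26.5
```

>>> step_arm:
  commands:
    - [5, [-3.4, 0.5, 0], 0]
    - [5, [-6.7, 1, 0], 0]
    - [5, [-6.7, 1, 0], 0]

```text
t: 24.72
tool_pos: [0.689, -0.0324, 0.4352]
tool_rot: [-2.218, -2.219, -0.002]
contact_force: [-0.6, 4.8, 5.9]
opening: 0.0218
grip_force: 26.5
```

>>> step_arm:
  commands:
    - [5, [-3.4, 0.2, 0], 0]
    - [5, [-6.8, 0.4, 0], 0]
    - [5, [-6.8, 0.4, 0], 0]

```text
t: 25.1
tool_pos: [0.6895, -0.0392, 0.4353]
tool_rot: [-2.218, -2.219, -0.003]
contact_force: [0.4, 4.7, 6.0]
opening: 0.0213
grip_force: 26.4
```

```bash
python3 - <<'E'
import gap
from h import *
b=np.mean([eyes.get_image('side').astype(np.float32) for _ in range(8)],0)[:,:,::-1].astype(np.uint8);cv2.imwrite('pics/avg_side2.png',b);g=cv2.cvtColor(b,cv2.COLOR_BGR2GRAY)
for v in range(202,216): print(v,g[v,238:256])
a=cv2.imread('pics/avg_side.png',0);c=cv2.imread('pics/avg_side1.png',0)
f=lambda p,q,r:.5*(p-r)/(p-2*q+r)
for (x0,y0,x1,y1) in ((258,185,290,213),(262,195,285,215),(238,214,250,220),(284,200,310,225)):
  for im in(c,g):
    t=a[y0:y1,x0:x1].astype(np.float32);m=cv2.matchTemplate(im[y0-9:y1+4,x0-3:x1+3].astype(np.float32),t,cv2.TM_CCOEFF_NORMED);_,v,_,l=cv2.minMaxLoc(m)
    print('shift',l[1]-9+f(*m[l[1]-1:l[1]+2,l[0]]) if 0<l[1]<m.shape[0]-1 else l,round(v,3))
E
```

```text
t 25.1 ang 1.4 r 65.0 tang reaction 4.7 rad 0.5 Fz 6.0 z 0.4353
202 [103 101 107 101  78  61  65  71  73  71  64  60  72 104 128 133 125 113]
203 [103 110 121 113  83  59  57  62  64  60  56  55  72 106 128 131 117 102]
204 [103 118 129 120  92  61  49  50  53  51  47  53  81 112 129 125 109  96]
205 [117 132 137 128 107  74  51  45  44  43  50  68  97 121 129 119 101  99]
206 [133 149 148 143 130 105  80  70  64  65  75  95 116 129 127 112  99 107]
207 [132 147 153 155 150 137 123 120 113 107 112 122 132 136 131 118 110 117]
208 [117 126 136 145 148 148 150 153 150 143 144 147 148 149 151 146 140 137]
209 [112 105 110 117 124 133 142 152 156 157 162 166 162 159 166 169 168 162]
210 [114  98  94  96 100 107 115 124 135 144 154 162 158 150 155 164 172 171]
211 [120 104  95  91  92  94  95  99 106 113 124 133 132 120 121 133 148 152]
212 [129 116 104  95  91  93  93  92  93  93  98 102 102  97  98 104 112 115]
213 [136 127 113  98  92  90  90  90  91  94 101 106 107 112 118 114 107 100]
214 [136 128 113  97  90  84  82  83  91 107 128 141 142 150 157 153 139 123]
215 [132 118 102  92  86  76  71  77  95 127 159 173 176 179 184 181 172 155]
shift -2.1133158 0.987
shift -3.8339443 0.933
shift -2.1794298 0.995
shift -3.8682091 0.954
shift -1.7463703 0.956
shift -3.434594 0.899
shift -1.9468573 0.955
shift -3.1665304 0.915
```

>>> step_arm:
  commands:
    - [5, [-4, -0.1, 0], 0]
    - [5, [-7.9, -0.5, 0], 0]
    - [5, [-7.9, -0.5, 0], 0]

```text
t: 25.88
tool_pos: [0.6892, -0.0471, 0.4353]
tool_rot: [-2.219, -2.219, -0.004]
contact_force: [1.3, 5.3, 6.1]
opening: 0.0211
grip_force: 26.3
```

>>> step_arm:
  commands:
    - [5, [-3.9, -0.6, 0], 0]
    - [5, [-7.8, -1.4, 0], 0]
    - [5, [-7.8, -1.4, 0], 0]

```text
t: 26.25
tool_pos: [0.6879, -0.055, 0.4353]
tool_rot: [-2.219, -2.22, -0.005]
contact_force: [1.5, 4.5, 6.1]
opening: 0.0215
grip_force: 26.2
```

>>> step_arm:
  commands:
    - [5, [-3.8, -1.1, 0], 0]
    - [5, [-7.6, -2.4, 0], 0]
    - [5, [-7.6, -2.4, 0], 0]

```text
t: 26.62
tool_pos: [0.6856, -0.0627, 0.4353]
tool_rot: [-2.22, -2.22, -0.006]
contact_force: [3.3, 4.0, 5.0]
opening: 0.0212
grip_force: 26.1
```

>>> step_arm:
  commands:
    - [5, [-3.6, -1.5, 0], 0]
    - [5, [-7.2, -3.3, 0], 0]
    - [5, [-7.2, -3.3, 0], 0]

```text
t: 27.0
tool_pos: [0.6824, -0.0701, 0.4353]
tool_rot: [-2.221, -2.221, -0.006]
contact_force: [3.2, 4.1, 4.8]
opening: 0.0213
grip_force: 26.1
```

>>> step_arm:
  commands:
    - [5, [-3.4, -1.9, 0], 0]
    - [5, [-6.8, -4.1, 0], 0]
    - [5, [-6.8, -4.1, 0], 0]

```text
t: 27.38
tool_pos: [0.6784, -0.077, 0.4354]
tool_rot: [-2.221, -2.221, -0.006]
contact_force: [4.5, 3.0, 4.0]
opening: 0.0209
grip_force: 26.0
```

>>> step_arm:
  commands:
    - [5, [-3.1, -2.4, 0], 0]
    - [5, [-6.2, -4.9, 0], 0]
    - [5, [-6.2, -4.9, 0], 0]

```text
t: 27.75
tool_pos: [0.6735, -0.0833, 0.4354]
tool_rot: [2.221, 2.221, 0.006]
contact_force: [5.3, 2.7, 4.7]
opening: 0.0212
grip_force: 26.0
```

>>> step_arm:
  commands:
    - [5, [-3.2, -3.2, 0], 0]
    - [5, [-6.3, -6.5, 0], 0]
    - [5, [-6.3, -6.5, 0], 0]

```text
t: 28.12
tool_pos: [0.667, -0.0899, 0.4354]
tool_rot: [2.221, 2.22, 0.006]
contact_force: [4.9, 1.5, 4.1]
opening: 0.0217
grip_force: 26.0
```

>>> step_arm:
  commands:
    - [5, [-2.7, -3.6, 0], 0]
    - [5, [-5.3, -7.3, 0], 0]
    - [5, [-5.3, -7.3, 0], 0]

```text
t: 28.5
tool_pos: [0.6597, -0.0954, 0.4354]
tool_rot: [2.221, 2.219, 0.005]
contact_force: [5.0, 0.6, 3.3]
opening: 0.0218
grip_force: 26.0
```

```bash
python3 - <<'E'
import gap
from h import *
b=np.mean([eyes.get_image('side').astype(np.float32) for _ in range(8)],0)[:,:,::-1].astype(np.uint8);cv2.imwrite('pics/avg_side3.png',b);g=cv2.cvtColor(b,cv2.COLOR_BGR2GRAY)
for v in range(202,214): print(v,g[v,238:256])
E
```

```text
t 28.5 ang -57.2 r 65.0 tang reaction 4.5 rad 2.2 Fz 3.3 z 0.4354
202 [152 139 128 109  79  60  63  69  72  70  63  60  71 101 126 131 121 107]
203 [146 136 128 113  82  57  56  60  62  59  55  53  71 103 126 127 113  99]
204 [141 135 130 118  90  58  48  49  51  49  47  52  80 111 126 121 105 102]
205 [141 141 139 128 106  75  51  44  42  44  47  67  95 119 124 114 107 120]
206 [144 150 151 142 129 107  82  68  63  64  75  92 114 126 122 112 121 141]
207 [137 144 148 148 146 136 121 114 109 106 110 120 129 135 135 133 146 159]
208 [122 119 125 133 139 139 137 141 141 137 138 142 145 150 160 166 172 172]
209 [114 100 101 107 113 118 126 136 141 143 151 157 156 156 169 179 182 177]
210 [113  97  90  92  93  98 104 111 118 126 139 148 145 140 148 159 166 166]
211 [117 102  94  91  90  91  92  93  95 101 110 116 115 108 111 119 130 137]
212 [127 115 105  95  90  90  90  91  89  90  91  95  95  96  97  98 100 105]
213 [133 126 114  99  90  87  86  87  89  94 104 114 119 123 126 123 116 109]
```

Still about 4.5 N. I'll align the fingers radially with a light 20 N grip, so the drive along the tangent can slip before it forces anything. Each step then uses the same numbers.

>>> step_arm:
  commands:
    - [5, [0, 0, 0], 10]
    - [5, [0, 0, 0], 20]
    - [5, [0, 0, 0], 30]
    - [5, [0, 0, 0], 40]
    - [5, [0, 0, 0], 50]
    - [5, [0, 0, 0], 58]
    - [5, [-2.9, -0.1, 0], 60.5]
    - [5, [-5.7, -0.3, 0], 63]
    - [5, [-5.7, -0.3, 0], 63]
  squeeze: 20

```text
t: 30.02
tool_pos: [0.6588, -0.0987, 0.4347]
tool_rot: [-3.045, -0.733, 0.0]
contact_force: [-0.4, 10.1, 5.8]
opening: 0.0216
grip_force: 27.0
```

That shift ran along the axes at the call's start, so it pulled slightly outward (10 N radial). I correct it back onto the circle.

>>> step_arm:
  commands:
    - [5, [-1.4, -2.4, 0], 0]
    - [5, [-2.8, -4.7, 0], 0]
    - [5, [-2.8, -4.7, 0], 0]

```text
t: 30.4
tool_pos: [0.6549, -0.0978, 0.4355]
tool_rot: [-3.055, -0.733, -0.007]
contact_force: [5.9, 0.6, 4.9]
opening: 0.0213
grip_force: 26.1
```

```bash
python3 gap.py; python3 -c "
from h import *
goto([.654,-.0987,.435],27)"
```

```text
t 30.4 ang -61.9 r 64.6 tang reaction 5.5 rad 2.2 Fz 4.9 z 0.4355
t 30.4 pos [ 0.6549 -0.0978  0.4355] q [-0.26  0.12  1.49  0.    1.53  0.84] yaw 26.98 F [5.93 0.64 4.93] T [ 0.37 -1.03  0.06] open 0.0213 grip 26.1
shift mm [-1.2  0.4  0.5] turn -0.0 tilt [ 0.0041  0.0014 -1.    ]
```

>>> step_arm:
  commands:
    - [5, [-5.1, -0.2, 0], 4.5]
    - [5, [-10.2, -0.8, 0], 9]
    - [5, [-10.2, -0.8, 0], 9]

```text
t: 30.78
tool_pos: [0.6453, -0.1022, 0.4355]
tool_rot: [-3.103, -0.49, -0.006]
contact_force: [5.0, 0.0, 4.5]
opening: 0.0211
grip_force: 26.1
```

>>> step_arm:
  commands:
    - [5, [-5.1, -0.2, 0], 4.5]
    - [5, [-10.2, -0.8, 0], 9]
    - [5, [-10.2, -0.8, 0], 9]

```text
t: 31.15
tool_pos: [0.6353, -0.1048, 0.4354]
tool_rot: [3.132, 0.245, 0.005]
contact_force: [4.7, -0.4, 3.2]
opening: 0.0214
grip_force: 26.1
```

>>> step_arm:
  commands:
    - [5, [-5.1, -0.2, 0], 4.5]
    - [5, [-10.2, -0.8, 0], 9]
    - [5, [-10.2, -0.8, 0], 9]

```text
t: 31.52
tool_pos: [0.625, -0.1057, 0.4355]
tool_rot: [3.141, -0.002, 0.005]
contact_force: [5.9, -1.7, 4.3]
opening: 0.0212
grip_force: 26.1
```

>>> step_arm:
  commands:
    - [5, [-5.7, -0.2, 0], 5]
    - [5, [-11.3, -1, 0], 10]
    - [5, [-11.3, -1, 0], 10]

```text
t: 31.9
tool_pos: [0.6137, -0.1049, 0.4355]
tool_rot: [3.129, -0.275, 0.005]
contact_force: [5.1, -2.8, 3.7]
opening: 0.0213
grip_force: 26.1
```

>>> step_arm:
  commands:
    - [5, [-5.7, -0.2, 0], 5]
    - [5, [-11.3, -1, 0], 10]
    - [5, [-11.3, -1, 0], 10]

```text
t: 32.28
tool_pos: [0.6039, -0.1024, 0.4359]
tool_rot: [3.092, -0.547, 0.017]
contact_force: [13.9, -5.0, 1.2]
opening: 0.0213
grip_force: 25.7
```

The reaction jumped to about 15 N, so this looks like the stop. I make one tiny confirming nudge.

>>> step_arm:
  commands:
    - [5, [-0.7, 0, 0], 0]
    - [5, [-1.2, 0, 0], 0]
    - [5, [-1.2, 0, 0], 0]

```text
t: 32.65
tool_pos: [0.6033, -0.1022, 0.436]
tool_rot: [3.092, -0.546, 0.02]
contact_force: [16.4, -6.3, -0.2]
opening: 0.0214
grip_force: 25.7
```

The handle barely moved and the force is up, so the stop is solid. I relax, open and lift away.

>>> step_arm:
  commands:
    - [5, [1.5, 0, 0], 0]
    - [5, [2.6, 0, 0], 0]
    - [25, [2.6, 0, 0], 0]
    - [45, [2.6, 0, 0], 0]
    - [50, [2.6, 0, 0], 0]
    - [50, [2.6, 0, 0], 0]
    - [50, [2.6, 0, -30], 0]
    - [50, [2.6, 0, -75], 0]
    - [50, [2.6, 0, -120], 0]
    - [50, [60, 40, -140], 0]
    - [50, [110, 90, -140], 0]
    - [50, [160, 140, -140], 0]

```text
t: 34.15
tool_pos: [0.6929, -0.2653, 0.5749]
tool_rot: [-3.094, 0.546, -0.0]
contact_force: [1.0, -0.0, 0.1]
opening: 0.0428
grip_force: 0.0
```

```bash
python3 - <<'E'
from h import *
goto([.6,-.1,.5]);
b=np.mean([eyes.get_image('side').astype(np.float32) for _ in range(8)],0)[:,:,::-1].astype(np.uint8);cv2.imwrite('pics/avg_side4.png',b)
hsv=cv2.cvtColor(b,cv2.COLOR_BGR2HSV);g=cv2.cvtColor(b,cv2.COLOR_BGR2GRAY)
# hub disc: bright low-saturation blob near (252,161)
w=((g>120)&(hsv[...,1]<60)).astype(np.uint8);n,l,s,c=cv2.connectedComponentsWithStats(w[150:172,240:285])
for i in range(1,n): 
    if s[i,4]>6: print(s[i],c[i]+[240,150])
print('pred hub disc',proj('side',[.6245,-.0408,.252])+[.85,0],'handle top',proj('side',[.604,-.1025,.304])+[.85,0])
for v in range(203,213): print(v,g[v,240:252])
E
```

```text
t 34.15 pos [ 0.6929 -0.2653  0.5749] q [-0.47  0.29  1.07  0.    1.78  1.45] yaw -20.02 F [ 0.95 -0.03  0.11] T [-0.03  0.03  0.03] open 0.0428 grip 0.0
shift mm [-143.9 -123.5   74.9] turn None tilt [ 2.e-04  1.e-04 -1.e+00]
[ 8  6 11  9 55] [252.83636364 159.96363636]
[30 12 15 10 73] [276.46575342 166.84931507]
[19 18  3  4  7] [260.28571429 169.57142857]
pred hub disc [252.06524231 161.45611389] handle top [264.83753343 139.48497952]
203 [131 115  84  58  57  62  62  60  56  55  72 105]
204 [133 121  91  59  49  51  51  50  47  54  80 112]
205 [143 135 110  77  55  46  43  43  49  67  96 120]
206 [155 152 136 113  93  76  66  67  76  94 116 128]
207 [148 151 147 142 133 119 112 112 114 122 132 139]
208 [120 129 136 141 142 141 143 143 139 141 145 151]
209 [ 98 102 110 115 123 132 140 143 145 149 149 149]
210 [ 92  92  94  95 100 106 113 120 128 136 135 128]
211 [ 96  92  91  91  92  92  93  97 103 108 107 102]
212 [107  94  90  90  89  89  90  90  92  95  98 102]
```

```bash
python3 - <<'E'
from h import *
for f in('s4_raw','s5_raw','s6_raw','avg_side1','avg_side2','avg_side3','avg_side4'):
    b=cv2.imread(f'pics/{f}.png');hsv=cv2.cvtColor(b,cv2.COLOR_BGR2HSV);g=cv2.cvtColor(b,cv2.COLOR_BGR2GRAY)
    o=[]
    for th in(120,135):
        w=((g>th)&(hsv[...,1]<60)).astype(np.uint8);n,l,s,c=cv2.connectedComponentsWithStats(w[150:172,240:285])
        o+=[(s[i,4],*np.round(c[i]+[240,150],2)) for i in range(1,n) if s[i,4]>6 and c[i][0]<17 and c[i][1]<14]
    print(f,o,'col252',g[154:170,252])
a=cv2.imread('pics/avg_side.png',0);g=cv2.imread('pics/avg_side4.png',0)
f=lambda p,q,r:.5*(p-r)/(p-2*q+r)
for (x0,y0,x1,y1) in ((258,185,290,213),(262,195,285,215),(284,180,310,225)):
    t=a[y0:y1,x0:x1].astype(np.float32);m=cv2.matchTemplate(g[y0-9:y1+4,x0-3:x1+3].astype(np.float32),t,cv2.TM_CCOEFF_NORMED);_,v,_,l=cv2.minMaxLoc(m)
    print('shift',l[1]-9+f(*m[l[1]-1:l[1]+2,l[0]]),round(v,3))
E
```

```text
s4_raw [(np.int32(41), np.float64(251.68), np.float64(160.66)), (np.int32(35), np.float64(251.54), np.float64(160.57))] col252 [162 161 164 162 161 171 178 180 173 151 113  82  61  46  42  42]
s5_raw [(np.int32(41), np.float64(253.32), np.float64(159.78)), (np.int32(20), np.float64(250.45), np.float64(160.9))] col252 [163 165 167 163 158 157 152 150 150 139 112  85  61  48  41  41]
s6_raw [(np.int32(40), np.float64(251.78), np.float64(160.68)), (np.int32(37), np.float64(251.86), np.float64(160.62))] col252 [163 164 166 161 164 174 181 183 176 153 115  80  61  46  40  41]
avg_side1 [(np.int32(39), np.float64(251.85), np.float64(160.62)), (np.int32(36), np.float64(251.81), np.float64(160.56))] col252 [163 163 165 161 163 174 181 182 174 151 113  82  59  46  43  41]
avg_side2 [(np.int32(69), np.float64(256.7), np.float64(159.94)), (np.int32(45), np.float64(255.96), np.float64(159.73))] col252 [166 167 169 163 159 166 175 180 175 151 112  79  58  45  44  43]
avg_side3 [(np.int32(20), np.float64(251.25), np.float64(161.4)), (np.int32(15), np.float64(250.67), np.float64(161.53))] col252 [148 140 136 129 120 120 128 142 154 143 111  76  55  45  46  46]
avg_side4 [(np.int32(55), np.float64(252.84), np.float64(159.96)), (np.int32(42), np.float64(252.33), np.float64(160.21))] col252 [126 121 119 128 154 175 183 184 178 156 121  90  68  51  44  44]
shift -4.450735 0.979
shift -4.533611 0.974
shift -4.1961956 0.951
```

The hub's lower edge is unchanged within about 1 mm. To be sure it is fully down, I'll rest shut fingertips lightly on the hub top and read the contact height.

>>> step_arm:
  commands:
    - [0, [-35, -47, 0], 0]
    - [0, [-70, -94, 0], 0]
    - [0, [-106, -141, 0], 0]
    - [0, [-141, -188, 0], 0]
    - [0, [-141, -188, 30], 0]
    - [0, [-141, -188, 75], 0]
    - [0, [-141, -188, 115], 0]
    - [0, [-141, -188, 130], 0]
    - [0, [-141, -188, 140], 0]
    - [0, [-141, -188, 143], 0]
    - [0, [-141, -188, 143], 0]

```text
t: 35.92
tool_pos: [0.6245, -0.0392, 0.4331]
tool_rot: [3.093, -0.548, 0.004]
contact_force: [0.4, 0.4, 1.1]
opening: -0.0003
grip_force: 0.0
```

>>> step_arm:
  commands:
    - [0, [0, 0, 1], 0]
    - [0, [0, 0, 2], 0]
    - [0, [0, 0, 2], 0]

```text
t: 36.3
tool_pos: [0.6244, -0.0392, 0.4296]
tool_rot: [3.093, -0.548, 0.0]
contact_force: [0.8, 0.3, -0.6]
opening: -0.0004
grip_force: 0.0
```

>>> step_arm:
  commands:
    - [0, [0, 0, 1], 0]
    - [0, [0, 0, 2], 0]
    - [0, [0, 0, 2.5], 0]
    - [0, [0, 0, 2.5], 0]

```text
t: 36.8
tool_pos: [0.6243, -0.0391, 0.4269]
tool_rot: [-3.094, 0.548, 0.0]
contact_force: [0.6, -0.2, -0.2]
opening: 0.0
grip_force: 0.0
```

>>> step_arm:
  commands:
    - [0, [0, 0, 0.7], 0]
    - [0, [0, 0, 1.4], 0]
    - [0, [0, 0, 1.4], 0]

```text
t: 37.17
tool_pos: [0.6243, -0.0391, 0.4258]
tool_rot: [-3.093, 0.548, -0.0]
contact_force: [0.4, -0.6, 0.8]
opening: 0.0
grip_force: 0.3
```

>>> step_arm:
  commands:
    - [0, [0, 0, 0.6], 0]
    - [0, [0, 0, 1], 0]
    - [0, [0, 0, 1], 0]

```text
t: 37.55
tool_pos: [0.6244, -0.0391, 0.4255]
tool_rot: [-3.093, 0.547, -0.002]
contact_force: [-1.6, 0.6, 5.4]
opening: 0.0002
grip_force: 2.4
```

The contact is solid at 0.4255, which puts the hub top at 0.2525 m, so the crank is fully down. I retreat and hand in.

>>> step_arm:
  commands:
    - [0, [0, 0, -10], 0]
    - [0, [0, 0, -60], 0]
    - [0, [0, 0, -110], 0]
    - [0, [0, 0, -140], 0]
    - [0, [0, 0, -140], 0]
    - [0, [0, 0, -140], 0]

```text
t: 38.3
tool_pos: [0.6244, -0.0391, 0.5627]
tool_rot: [-3.094, 0.547, 0.004]
contact_force: [0.1, -0.3, 0.2]
opening: 0.0003
grip_force: 0.0
```

```bash
python3 -c "
from h import *
goto([.6,0,.5]);print(finish_job())"
```

```text
t 38.3 pos [ 0.6244 -0.0391  0.5627] q [-0.18  0.01  1.4  -0.    1.74  1.74] yaw -20.07 F [ 0.05 -0.35  0.25] T [0.01 0.   0.02] open 0.0003 grip 0.0
shift mm [-36.2 -28.4  62.8] turn None tilt [-2.6e-03  5.0e-04 -1.0e+00]
the job is handed in; nothing more can be done
None
```

I fitted the small crank fully down on the spindle and wound the tracer up about 2.05 turns. The handle force then jumped from about 5 N to 15–17 N, which I took as the carriage meeting the stop collars. I let go and handed in at about 38 s with the arm clear; the result wasn't reported back.

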